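Set the horn anvil in the bench stake holder

TASK

Take the little horn anvil out of the wooden stake block and set it in the iron stake holder on the bench, its horn pointing away from the plunger knob. Slide the shank down past the spring plunger and press firmly until the collar beds on the steel plate, feeling your way without forcing or hammering it; then let go and leave everything else as it stands.

Things in the scene. Friction and masses are not known exactly. Their poses are not given: they have to be found in the camera images.
- anvil: Steel bench anvil on a post. Origin: centre of its collar's underside; z up, x towards the horn. Below: 14 mm square shank, 40 long, last 8 mm tapering to 7 square. Above: collar 30 x 30 x 5; waist 22 x 18; from z = 18 to 46 the body, x = -28 to 22, 24 wide (y) with flat upright sides to grip; then the cone horn. About 0.44 kg, balance near the shank axis.
- horn_tip (a point): Tip of the anvil's horn, 65.5 mm along x from the shank axis and 34 mm above the collar's underside.
- stand: Fixed wooden block 66 (x) x 270 (y) x 50 mm high that keeps three stakes upright in a row along its y, 85 mm apart, in loose 20 mm square holes 45 deep; their collars rest on its top. Origin: centre of its underside, on the bench. The anvil may stand in any of the holes, its horn roughly along the block's x.
- holder: Fixed iron stake holder: block 54 x 54 mm on a flange 54 x 110 x 8, 65 mm high with its steel plate. Origin: centre of its underside; z up; the plunger's black knob sticks out on its -x side, so the seated horn points along +x. In its middle an upright 15 mm square socket, 46 mm deep from the plate's top, sides along x and y.
- socket (a point): Centre of the socket's mouth, on the top of the steel plate, 65 mm above the bench; the seated anvil's origin is here. The round-nosed spring plunger enters the socket 22 mm below this point from -x, its nose standing 3.5 mm proud of the socket wall.
- plunger (a joint): Travel of the spring plunger, m: 0 = nose fully in the empty socket, up to 0.006 pushed out to -x; about 0.0015 to 0.003 while the shank fills the socket. Spring: 5 N at 0 and 3 N more for every mm. The tapered foot pushes the nose aside as it goes down; from there down the shank drags with a fairly steady 5 to 20 N, by friction, on top of its weight; side load adds drag.
- plunger_knob (a point): Middle of the plunger's black pull knob (20 mm across, 18 long), 56 mm to -x from the socket's axis and 43 mm above the bench. It need not be touched.
- wear_plate: Steel plate 54 x 54 x 5 mm screwed on top of the holder, with an 18 mm square hole over the socket, so that only the collar beds on it. Bedding shows as a sharp rise of the push above the sliding drag: 5 to 12 N more is firm enough, much more is forcing. Origin: centre of its underside, 60 mm above the bench.
- dome_stake: Mushroom-headed steel stake (head 36 mm across) with the same shank and collar, in another hole of the wooden block; leave it. Origin: centre of its collar's underside.
- flat_stake: Flat round-topped steel stake (head 42 mm across) with the same shank and collar, in another hole of the wooden block; leave it. Origin: centre of its collar's underside.
- mallet: Wooden mallet 240 mm long lying on the bench on the robot's side of the work; leave it.
- bowl: White ceramic bowl 100 mm across, 40 high, standing beyond the work; leave it. Origin: centre of its underside.
- glue: White bottle 40 mm across, 110 high, standing beyond the wooden block; leave it. Origin: centre of its underside.
Mind the look-alikes: they are no part of the job. What is shaped like the anvil but black is not meant.

How it is judged:
On the way, in this order (a step that is already met when the one before it is completed fails the run):
1. the anvil is lifted clear of the wooden block (z of anvil in the frame of stand above 0.092 m), for 0.1 s.
2. the shank is in the socket and has pushed the plunger back, horn away from the knob (horizontal distance between anvil and socket below 0.004 m and z of anvil in the frame of socket below 0.018 m and value of joint plunger above 0.001 m and x of horn_tip in the frame of holder above 0.055 m), for 0.05 s.
3. the collar is pressed on the steel plate with more than 4 N (horizontal distance between anvil and socket below 0.0025 m and z of anvil in the frame of socket below 0.0015 m and angle between anvil's own z axis and vertical below 0.05 rad and x of horn_tip in the frame of holder above 0.055 m and value of joint plunger above 0.001 m and contact force between anvil and wear_plate above 4 N), for 0.1 s.
At the end, for the whole second after the job is handed in: The anvil stands upright in the holder's socket, collar within 1.5 mm of the steel plate, centred within 2.5 mm, horn away from the knob, plunger gripping the shank (pushed back over 1 mm), at rest and released (horizontal distance between anvil and socket below 0.0025 m and z of anvil in the frame of socket below 0.0015 m and angle between anvil's own z axis and vertical below 0.05 rad and x of horn_tip in the frame of holder above 0.055 m and value of joint plunger above 0.001 m and linear speed of anvil below 0.01 m/s); the robot touches nothing.
It fails at once if the steel plate is loaded with more than 30 N (contact force between anything else and wear_plate above 30 N).
It fails at once if the anvil is jammed in the holder: all its contact loads there, plunger and plate included, add up to more than 90 N (contact force between anvil and holder above 90 N).
It fails at once if another stake in the block is moved by more than 10 mm (distance of any of dome_stake, flat_stake from where it was at the start of the episode above 0.01 m).
It fails at once if the mallet, the bowl or the bottle is moved by more than 15 mm (distance of any of mallet, bowl, glue from where it was at the start of the episode above 0.015 m).
It also fails if it takes over 64 s, if anything falls off the work surface, if the arm or the gripper's body presses on something with over 40 N, if the wrist force passes 120 N, or if a joint passes its speed limit or range.

ROBOT

A 6-joint arm with a two-finger parallel gripper is mounted at the origin on the work surface. World frame = base frame: x ahead of the robot, y to its left, z up, the work surface at z = 0. Lengths are in m, angles in rad, forces in N, time in s.
With the tool pointing down it reaches from about 0.3 to 0.875 m from the base axis. Payload 6.4 kg.
Tool frame: the origin (TCP) lies between the finger pads; the fingertips stand 22 mm ahead of it and the grasp point (between the pads) lies 3 mm ahead of it (bot.tip_reach is the z of the fingertips in the tool frame, in m); z points along the fingers, y is the line along which they close (so a half turn about z gives the same grasp; the last joint's range is limited). The gripper opens to 88 mm and grips with 3 to 60 N. Pads are 18 mm wide; open, the fingers measure 123 mm over their backs; the gripper's body (75 mm by 187 mm) begins 45 mm behind the grasp point.
Start: joints at [1.113, 0.181, 1.607, -0, 1.354, -0.206], TCP at [0.143, 0.557, 0.261] pointing down, gripper open.
Joint ranges: [-2.99, 2.99], [-0.89, 2.07], [0.3, 2.58], [-1.14, 4.28], [0, 2.63], [-3.12, 3.12]. Speed limits (rad/s): [2.57, 2.57, 3.01, 3.14, 3.14, 3.14].

INTERFACE

Orientations are given as a unit quaternion [w, x, y, z].
In Python, from plant import sensors, eyes, ticket, bot gives the robot as it stands.
- The arm moves only by the shell command python3 -m crank 'ROWS' [FORCE]. ROWS is JSON, a list of rows, each a list of 3 entries, a list of its own where there are three numbers: the shift along the tool's x, y, z in mm, then the turn, a rotation vector about the tool's x, y, z in rad, then the finger opening in mm, from 0 to 88.1. A call has 1 to 20 rows; each row is the pose to reach, as a shift and turn from the pose commanded when the call began, along the tool's axes at that moment; what a row does not reach only later rows make up. A row lasts 1/8 s, in which the tool goes at most 62.5 mm and 10.7 degrees, less where a joint would pass 70% of its speed; a pose out of reach is approached as far as the arm can. A call with a gripper value outside its range is refused whole. The fingers move at their own pace and stop on an object; FORCE is the grip in N (left out, the last holds). Time passes only in rows, so rows that repeat a pose let the fingers close. It gives the time, the measured TCP pose, the force, the opening and the grip force at its end, in the units of the state.
- sensors.get_obs(): the state, without advancing time (a new reading comes with each control period).
- eyes.capture(name): name is "side" or "top"; returns the picture (384x512x3 uint8, red, green, blue); there is no depth.
- eyes.camera_params(name): a dict with "K" (3x3 intrinsics, pixels), "k1" (the pictures are not rectified: a ray, as slopes to the right and down, at radius r is drawn at 1 + k1 r^2 times it, then the intrinsics apply), "eye" and "attitude" of the camera in the world. Camera axes: x right, y down, z forward; pixel columns grow to the right and rows downward; lengths in m; the calibration is good to about 2 mm. A picture is of the moment at which its call begins. camera_params takes no time and is no camera call.
- ticket.hand_in(): hands the job in; it is judged then, once.
The state is a dict: "clock": time; "joints": joint angles; "joint_vel": joint speeds; "joint_efforts": joint torques, N m; "eef_pos": TCP position; "orientation": TCP orientation; "ft_force": force on the tool from outside, world axes, zero at the start; "torque": the same for the moment, N m; "finger_gap": finger opening in m; "finger_force": force on a finger pad.
Only numpy, scipy, OpenCV 4.12 (cv2) and the standard library are available. Lean on these libraries where they do the work, as an engineer would, in place of code of your own. Each camera call takes 0.05 s, during which the arm holds its last target. There are 200 camera calls.

## Working session

There is one attempt and no reset: what is moved stays moved. The work goes in short steps, Python scripts to look and compute and a shell command to move; the robot and the scene stay as the last step left them, time stands still between calls to the robot, and variables do not carry over. Pictures are saved under pics/ and viewed, at most 10 in all, crops included, and the job is handed in when it is done.

```bash
mkdir -p pics; ls
python3 - <<'E'
from plant import sensors, eyes, ticket, bot
import cv2
for n in ("side","top"):
    im=eyes.capture(n); cv2.imwrite(f"pics/{n}0.png",cv2.cvtColor(im,cv2.COLOR_RGB2BGR)); print(n,eyes.camera_params(n))
print(sensors.get_obs())
E
```

```text
pics
side {'K': array([[354.62900403,   0.        , 259.69005998],
       [  0.        , 354.62900403, 192.51546557],
       [  0.        ,   0.        ,   1.        ]]), 'k1': -0.02058892734021012, 'eye': array([ 0.08768798, -0.37902533,  0.7616778 ]), 'attitude': array([-0.34476869,  0.86004034, -0.34710536,  0.14485522])}
top {'K': array([[461.83787822,   0.        , 259.28336098],
       [  0.        , 461.83787822, 191.33883738],
       [  0.        ,   0.        ,   1.        ]]), 'k1': 0.020590349818825713, 'eye': array([0.40544712, 0.09038487, 1.42406532]), 'attitude': array([-0.05169301,  0.71024086, -0.7004509 ,  0.04747943])}
{'clock': 0.1, 'joints': array([ 1.11270674e+00,  1.81461787e-01,  1.60787437e+00, -3.00442670e-05,
        1.35379153e+00, -2.06332612e-01]), 'joint_vel': array([ 2.82541682e-04, -3.90030264e-03, -2.69180431e-03, -5.85959501e-04,
       -9.93989259e-04,  7.43953580e-05]), 'joint_efforts': array([ 1.39508061e-04, -4.34823596e+01, -3.42694902e+01,  7.03688641e-02,
        3.40892770e-02, -8.17910995e-05]), 'eef_pos': array([0.14304952, 0.55647385, 0.25991925]), 'orientation': array([-2.36448915e-04,  1.25543063e-01,  9.92087874e-01, -7.30337934e-04]), 'ft_force': array([0.5261234 , 0.03070413, 0.20753357]), 'torque': array([-0.068577  ,  0.01906745,  0.03720541]), 'finger_force': 0.0, 'finger_gap': 0.0876712707117034}
```

View pics/top0.png

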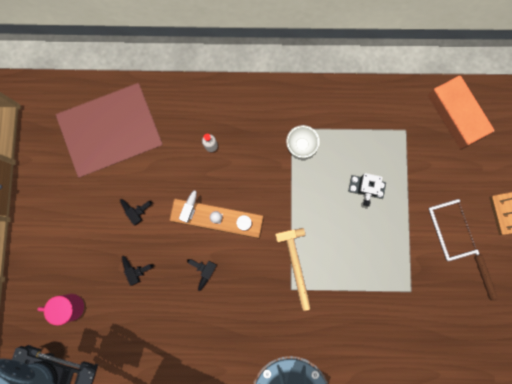

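View pics/side0.png

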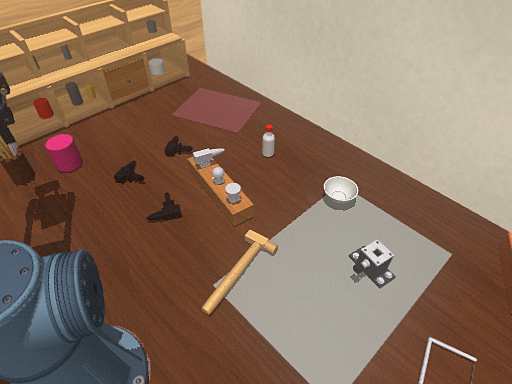

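The silver anvil stands in the block's left hole, at top (188,206) and side (206,157). The three black look-alikes lie at top (136,210), (136,270) and (203,272). The holder is at top (373,186) with its knob at (366,202). The silver one in the block fits the description, and I'll confirm it in a crop.

```bash
cat > h.py <<'E'
import numpy as np, cv2
from plant import sensors, eyes, bot
from scipy.spatial.transform import Rotation as R
P={n:eyes.camera_params(n) for n in("side","top")}
def rot(q): return R.from_quat(np.r_[q[1:],q[0]]).as_matrix()
def dist(p): k=p['k1']; return k
def ray(n,u,v):
    p=P[n];K=p['K'];d=np.array([(u-K[0,2])/K[0,0],(v-K[1,2])/K[1,1]]);s=d.copy()
    for _ in range(20): s=d/(1+p['k1']*(s@s))
    return rot(p['attitude'])@np.r_[s,1]
def onz(n,u,v,z):
    r=ray(n,u,v);e=P[n]['eye'];return e+r*(z-e[2])/r[2]
def proj(n,X):
    p=P[n];c=(np.atleast_2d(X)-p['eye'])@rot(p['attitude']);s=c[:,:2]/c[:,2:]
    s=s*(1+p['k1']*(s**2).sum(1,keepdims=True));return s@p['K'][:2,:2].T+p['K'][:2,2]
def crop(n,u0,v0,w,h,s):
    im=cv2.cvtColor(eyes.capture(n),cv2.COLOR_RGB2BGR)[v0:v0+h,u0:u0+w]
    return cv2.resize(im,None,fx=s,fy=s,interpolation=cv2.INTER_CUBIC)
E
python3 - <<'E'
from h import *
# each crop 10x tiles, 2x2 montage at 400x300 each
a=crop("top",165,182,105,60,7.5)
b=np.hstack([crop("top",345,166,50,50,7.5),crop("side",345,232,53,56,7.5)[:375,:397]])
a=cv2.resize(a,(787,450))
cv2.imwrite("pics/a.png",a);cv2.imwrite("pics/b.png",b);print(a.shape,b.shape)
E
```

```text
(450, 787, 3) (375, 772, 3)
```

View pics/a.png

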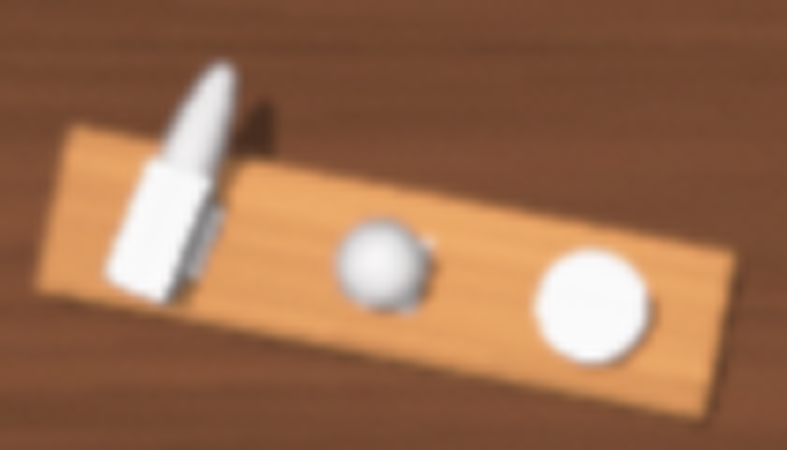

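View pics/b.png

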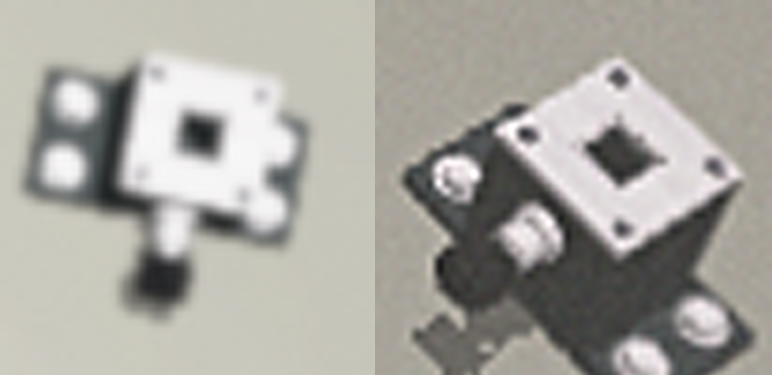

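The crop confirms it: the silver anvil is in the left hole, with its body-top corners at crop (160,160), (213,178), (163,300), (106,272) and horn tip at (228,65). In the second picture the plate, hole and knob are clear, the hole at (201,134) top and (623,153) side.

```bash
cat > m.py <<'E'
from h import *
from scipy.optimize import least_squares
def un(U,s,o): return (np.array(U,float)+.5)/s-.5+o
def fit(pts,x0):  # pts: list (cam, uv, localXYZ)
    def f(p):
        c,s=np.cos(p[2]),np.sin(p[2]);M=np.array([[c,-s,0],[s,c,0],[0,0,1]])
        return np.concatenate([proj(n,M@l+[p[0],p[1],0])[0]-uv for n,uv,l in pts])
    r=least_squares(f,x0);return r.x,r.fun.reshape(-1,2)
E
python3 - <<'E'
from m import *
h=.027
# top image: up = +x world (tentative), left=+y
L=[[h,h,.065],[h,-h,.065],[-h,-h,.065],[-h,h,.065],[0,0,.063]]
t=un([[152,52],[281,84],[247,213],[118,185],[201,134]],7.5,[345,166])
s=un([[618-375,58],[742-375,180],[625-375,255],[497-375,125],[623-375,153]],7.5,[345,232])
T=[("top",u,np.array(l)) for u,l in zip(t,L)]; S=[("side",u,np.array(l)) for u,l in zip(s,L)]
x0=[.4,-.25,0]
for n,p in(("top",T),("side",S),("both",T+S)):
    x,r=fit(p,x0);print("holder",n,x.round(4),r.round(2).tolist())
t=un([[160,160],[213,178],[163,300],[106,272],[230,63]],7.495,[165,182])
L=[[.022,.012,.096],[.022,-.012,.096],[-.028,-.012,.096],[-.028,.012,.096],[.0655,0,.084]]
x,r=fit([("top",u,np.array(l)) for u,l in zip(t,L)],[.4,.25,0]);print("anvil",x.round(4),r.round(2).tolist())
t=un([[72,124],[736,250],[705,420],[37,290]],7.495,[165,182])
L=[[.033,.135,.05],[.033,-.135,.05],[-.033,-.135,.05],[-.033,.135,.05]]
x,r=fit([("top",u,np.array(l)) for u,l in zip(t,L)],[.4,.25,0]);print("stand",x.round(4),r.round(2).tolist(), "hole",x[:2]+.085*np.array([-np.sin(x[2]),np.cos(x[2])]))
o=sensors.get_obs();print(o['eef_pos'],rot(o['orientation']))
E
```

```text
holder top [ 0.6259 -0.2325 -0.2446] [[-0.43, -0.09], [0.11, 0.19], [0.61, 0.38], [-0.01, -0.5], [-0.29, 0.01]]
holder side [ 0.6258 -0.2344 -0.2113] [[0.41, -0.18], [0.43, -0.62], [-0.53, -0.15], [0.18, 0.58], [-0.47, 0.38]]
holder both [ 0.6259 -0.2337 -0.225 ] [[-0.24, 0.04], [0.38, -0.02], [1.23, 0.25], [0.53, -0.28], [0.11, 0.01], [0.42, -0.35], [0.21, -0.66], [-0.98, -0.43], [-0.02, 0.18], [-0.68, 0.16]]
anvil [ 0.5334  0.3095 -0.3555] [[-0.52, -0.65], [0.08, -0.08], [0.14, -0.24], [0.04, 0.49], [0.26, 0.49]]
stand [ 0.5185  0.2274 -0.1756] [[0.11, 0.32], [-0.05, 0.39], [-0.09, -0.46], [0.03, -0.24]] hole [0.53338798 0.31109792]
[0.14314272 0.55668146 0.26030007] [[-9.68466218e-01  2.49144625e-01 -3.75568316e-04]
 [ 2.49144844e-01  9.68465952e-01 -7.39698944e-04]
 [ 1.79433111e-04 -8.09944348e-04 -9.99999656e-01]]
```

```bash
python3 -m crank '[[[-55,-18,0],[0,0,0],50],[[-110,-35,0],[0,0,0.05],50],[[-165,-53,0],[0,0,0.105],50],[[-220,-71,0],[0,0,0.105],50],[[-275,-89,0],[0,0,0.105],50],[[-330,-106,20],[0,0,0.105],50],[[-385,-124,40],[0,0,0.105],50],[[-420,-135,60],[0,0,0.105],50],[[-439,-141.5,100],[0,0,0.105],50],[[-439,-141.5,100],[0,0,0.105],50],[[-439,-141.5,100],[0,0,0.105],50],[[-439,-141.5,100],[0,0,0.105],50]]' 35
python3 - <<'E'
from h import *
cv2.imwrite("pics/c.png",np.vstack([crop("side",130,90,160,120,2.5*2)[:0],crop("side",160,110,120,110,5)])[:600])
o=sensors.get_obs();print(o['eef_pos'],o['ft_force'],rot(o['orientation'])[:2,1],proj("side",o['eef_pos']))
E
```

```text
clock: 1.75
eef_pos: [0.5333, 0.3117, 0.1627]
orientation: [0.001, 0.177, 0.984, 0.001]
ft_force: [-0.8, -0.6, -0.2]
finger_gap: 0.0496
finger_force: 0.0Traceback (most recent call last):
  File "<stdin>", line 2, in <module>
    return _nx.concatenate(arrs, 0, dtype=dtype, casting=casting)
           ~~~~~~~~~~~~~~~^^^^^^^^^^^^^^^^^^^^^^^^^^^^^^^^^^^^^^^
ValueError: all the input array dimensions except for the concatenation axis must match exactly, but along dimension 1, the array at index 0 has size 800 and the array at index 1 has size 600
```

Run:
```python
from h import *
cv2.imwrite("pics/c.png",crop("side",160,100,120,110,5))
o=sensors.get_obs();print(o['eef_pos'],o['ft_force'],rot(o['orientation']),proj("side",o['eef_pos']+[0,0,-.003]))
```

```text
[0.53321774 0.31131473 0.16218936] [ 0.12048723 -1.03116277 -0.35736367] [[-9.37429812e-01  3.48168004e-01  2.09462921e-03]
 [ 3.48170101e-01  9.37431093e-01  7.25556373e-04]
 [-1.71095504e-03  1.40944544e-03 -9.99997543e-01]] [[199.8327656  134.10895081]]
```

View pics/c.png

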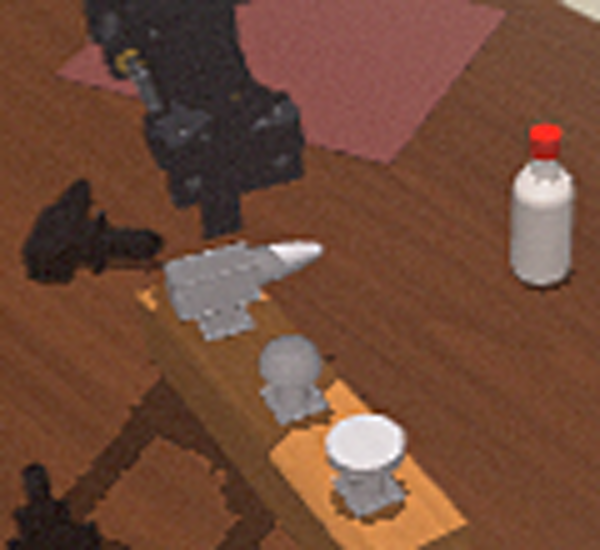

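The open fingers stand over the anvil body (finger end at crop (222,235), body centre at (215,270)), clear of the dome stake (290,365). Next I descend and grip.

```bash
python3 -m crank '[[[0,0,30],[0,0,0],50],[[0,0,60],[0,0,0],50],[[0,0,73],[0,0,0],50],[[0,0,73],[0,0,0],50],[[0,0,73],[0,0,0],35],[[0,0,73],[0,0,0],30],[[0,0,73],[0,0,0],26],[[0,0,73],[0,0,0],20],[[0,0,73],[0,0,0],15],[[0,0,73],[0,0,0],15],[[0,0,73],[0,0,0],15]]' 40;  python3 -m crank '[[[0,0,-15],[0,0,0],15],[[0,0,-30],[0,0,0],15],[[0,0,-45],[0,0,0],15],[[0,0,-70],[0,0,0],15],[[0,0,-100],[0,0,0],15],[[0,0,-100],[0,0,0],15],[[0,0,-100],[0,0,0],15]]' 40
python3 - <<'E'
from h import *
o=sensors.get_obs();print(o['eef_pos'],o['ft_force'],o['torque'],rot(o['orientation']))
cv2.imwrite("pics/d.png",crop("side",160,60,140,110,5))
E
```

```text
clock: 3.28
eef_pos: [0.5334, 0.3105, 0.0883]
orientation: [0.0, 0.177, 0.984, 0.0]
ft_force: [-1.8, -0.9, 5.7]
finger_gap: 0.0235
finger_force: 40.0
clock: 4.15
eef_pos: [0.5325, 0.3103, 0.1869]
orientation: [-0.001, 0.177, 0.984, -0.0]
ft_force: [0.2, 0.5, -5.0]
finger_gap: 0.0238
finger_force: 40.0
[0.53253344 0.31028984 0.18689752] [ 0.15207122  0.45014909 -4.99585143] [-0.0594269  -0.00528329  0.03761111] [[-9.37020453e-01  3.49272692e-01 -1.12153556e-03]
 [ 3.49273244e-01  9.37020859e-01 -3.34435191e-04]
 [ 9.34093131e-04 -7.05094976e-04 -9.99999315e-01]]
```

View pics/d.png

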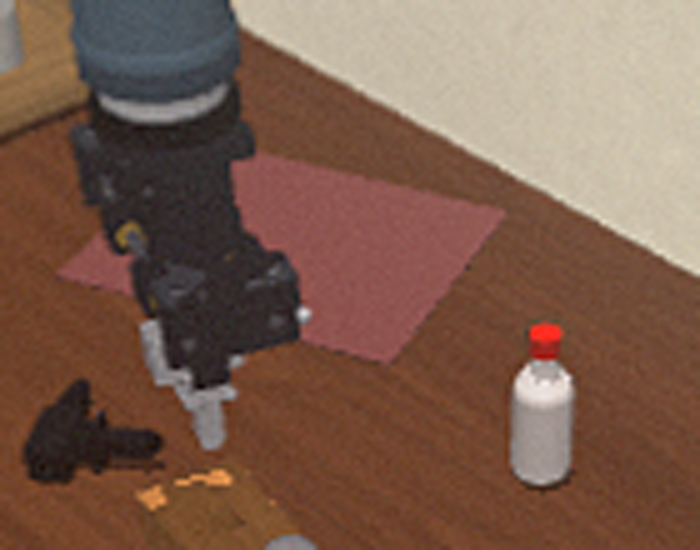

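The anvil is held and clear of the block, with its shank visible at crop (210,425). I'll carry it over the holder, staying high over the stakes.

```bash
python3 -m crank '[[[0,0,-33],[0,0,0],15],[[-14,-24,-33],[0,0,0],15],[[-37,-64,-33],[0,0,0],15],[[-60,-104,-33],[0,0,-0.06],15],[[-84,-144,-33],[0,0,-0.127],15],[[-108,-185,-33],[0,0,-0.127],15],[[-131,-225,-33],[0,0,-0.127],15],[[-155,-266,-33],[0,0,-0.127],15],[[-178,-306,-33],[0,0,-0.127],15],[[-202,-347,-33],[0,0,-0.127],15],[[-225,-387,-33],[0,0,-0.127],15],[[-248,-427,-33],[0,0,-0.127],15],[[-265,-455,-33],[0,0,-0.127],15],[[-277.5,-477,-33],[0,0,-0.127],15],[[-277.5,-477,-33],[0,0,-0.127],15],[[-277.5,-477,0],[0,0,-0.127],15],[[-277.5,-477,24],[0,0,-0.127],15],[[-277.5,-477,24],[0,0,-0.127],15],[[-277.5,-477,24],[0,0,-0.127],15]]'
python3 - <<'E'
from h import *
o=sensors.get_obs();print(o['eef_pos'],o['ft_force'],o['torque'],rot(o['orientation']))
e=o['eef_pos']
cv2.imwrite("pics/e.png",crop("side",310,200,110,85,7))
E
```

```text
clock: 6.58
eef_pos: [0.6271, -0.2329, 0.1647]
orientation: [0.0, 0.114, 0.993, -0.0]
ft_force: [0.4, -0.3, -4.2]
finger_gap: 0.024
finger_force: 40.0
[ 0.62711119 -0.23286667  0.16467312] [ 0.37752536 -0.34696618 -4.17382251] [-0.05649822 -0.00485556 -0.07737736] [[-9.73911111e-01  2.26928087e-01  8.89607120e-04]
 [ 2.26927870e-01  9.73911509e-01 -3.38522058e-04]
 [-9.43218775e-04 -1.27813744e-04 -9.99999547e-01]]
```

View pics/e.png

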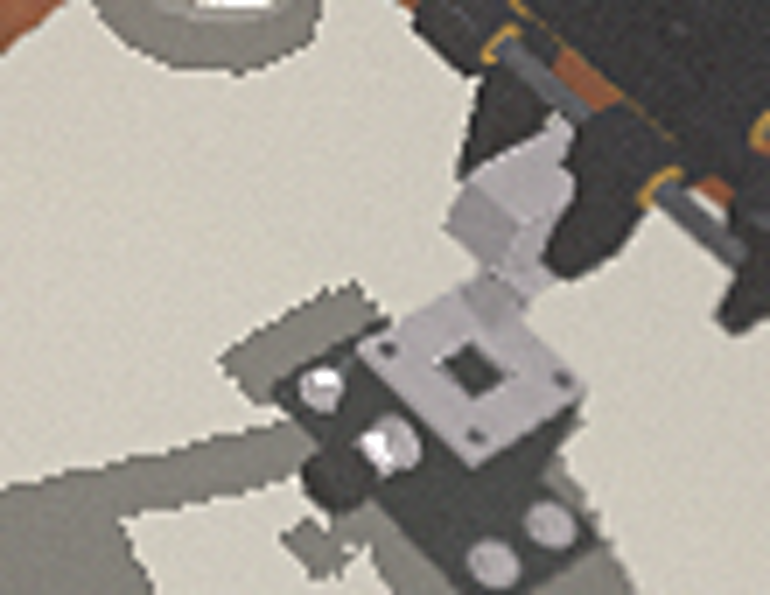

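```bash
cat > ov.py <<'E'
from h import *
from itertools import product
EDG=[(i,j) for i in range(8) for j in range(i) if bin(i^j).count('1')==1]
def box(x0,x1,y0,y1,z0,z1): return np.array(list(product((x0,x1),(y0,y1),(z0,z1))))
AN=[box(-.028,.022,-.012,.012,.018,.046),box(-.015,.015,-.015,.015,0,.005),box(-.007,.007,-.007,.007,-.032,0),box(-.0035,.0035,-.0035,.0035,-.0401,-.04)]
HO=[box(-.027,.027,-.027,.027,.06,.065),box(-.009,.009,-.009,.009,.0649,.065)]
def place(b,x,y,z,yaw): c,s=np.cos(yaw),np.sin(yaw); return b@np.array([[c,s,0],[-s,c,0],[0,0,1]])+[x,y,z]
def draw(im,boxes,pose,n,o,s,col):
    for b in boxes:
        q=(proj(n,place(b,*pose))-o+.5)*s-.5
        for i,j in EDG: cv2.line(im,tuple(int(round(v*16)) for v in q[i]),tuple(int(round(v*16)) for v in q[j]),col,1,cv2.LINE_AA,4)
E
python3 - <<'E'
from ov import *
ims=[];o=sensors.get_obs();e=o['eef_pos'];r=rot(o['orientation']);yaw=np.arctan2(-r[0,1],r[1,1])
a=crop("side",362,212,35,54,11)
clahe=cv2.createCLAHE(4,(2,2)); g=cv2.cvtColor(clahe.apply(cv2.cvtColor(a,cv2.COLOR_BGR2GRAY)),cv2.COLOR_GRAY2BGR)
b=g.copy()
draw(b,AN,(e[0],e[1],e[2]-.0383,yaw),"side",[362,212],11,(0,0,255))
draw(b,HO,(.6259,-.2337,0,-.228),"side",[362,212],11,(0,255,0))
cv2.imwrite("pics/f.png",np.hstack([g,b]));print(yaw)
E
```

```text
-0.22915314675992893
```

View pics/f.png

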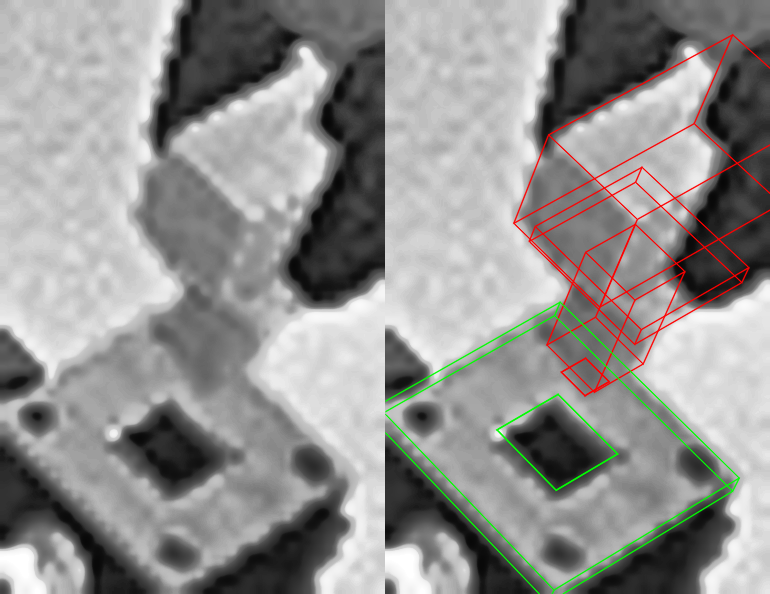

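The overlay shows the plate outline matches the holder fit. The anvil's rear face, at right panel (515..637,135..305), and its shank, at (540..645,290..390), sit within about 1 mm of the tool position. I'll correct by (1,-1.5) mm, descend into the mouth and feel from there.

```bash
cat > s.py <<'E'
from h import *
o=sensors.get_obs();r=rot(o['orientation'])
print("pos",(o['eef_pos']*1e3).round(2),"Ftool",(r.T@o['ft_force']).round(2),"Ttool",(r.T@o['torque']).round(3),"yaw",np.arctan2(-r[0,1],r[1,1]).round(4),"tilt",r[:2,2].round(4),o['clock'])
E
python3 s.py; python3 -m crank '[[[1,-1.5,0],[0,0,0],15],[[1,-1.5,10],[0,0,0],15],[[1,-1.5,18],[0,0,0],15],[[1,-1.5,22],[0,0,0],15],[[1,-1.5,26],[0,0,0],15],[[1,-1.5,29],[0,0,0],15],[[1,-1.5,29],[0,0,0],15],[[1,-1.5,29],[0,0,0],15]]' 40 >/dev/null; python3 s.py; python3 -m crank '[[[0,0,1],[0,0,0],15],[[0,0,2],[0,0,0],15],[[0,0,2],[0,0,0],15],[[0,0,2],[0,0,0],15]]' >/dev/null; python3 s.py
```

```text
pos [ 627.5  -233.46  165.51] Ftool [-0.22 -0.32  3.65] Ttool [ 0.001 -0.015 -0.047] yaw -0.2293 tilt [ 0.0024 -0.0013] 6.675
pos [ 625.38 -234.7   134.95] Ftool [0.32 0.04 5.54] Ttool [ 0.006  0.017 -0.031] yaw -0.2298 tilt [ 0.0003 -0.0002] 7.675
pos [ 625.27 -234.64  132.74] Ftool [0.25 0.44 5.41] Ttool [-0.007 -0.028 -0.022] yaw -0.2298 tilt [ 0. -0.] 8.175
```

```bash
for i in 1; do python3 -m crank '[[[0,0,1],[0,0,0],15],[[0,0,2],[0,0,0],15],[[0,0,2],[0,0,0],15]]' >/dev/null; python3 s.py; python3 -m crank '[[[0,0,0.7],[0,0,0],15],[[0,0,1.5],[0,0,0],15],[[0,0,1.5],[0,0,0],15]]'  >/dev/null; python3 s.py;  done
```

```text
pos [ 625.35 -234.61  130.69] Ftool [ 0.36 -0.16  4.66] Ttool [-0.049 -0.085 -0.046] yaw -0.2298 tilt [0.0002 0.    ] 8.55
pos [ 625.46 -234.5   129.21] Ftool [-0.95  1.56  4.08] Ttool [-0.216 -0.241  0.02 ] yaw -0.2297 tilt [0.0005 0.0001] 8.925
```

```bash
python3 -m crank '[[[-0.3,0.3,0],[0,0,0],15],[[-0.3,0.3,0],[0,0,0],15]]' >/dev/null; python3 s.py; python3 -m crank '[[[0,0,0.5],[0,0,0],15],[[0,0,1],[0,0,0],15],[[0,0,1],[0,0,0],15]]'  >/dev/null; python3 s.py
```

```text
pos [ 625.59 -234.47  129.19] Ftool [-1.55  0.17  4.31] Ttool [-0.096 -0.184  0.007] yaw -0.2298 tilt [-0.0001 -0.0001] 9.175
pos [ 625.61 -234.43  128.14] Ftool [-0.99  0.53  4.59] Ttool [-0.101 -0.208 -0.058] yaw -0.2298 tilt [0. 0.] 9.55
```

```bash
python3 -m crank '[[[-0.3,0.2,0],[0,0,0],15],[[-0.3,0.2,0.8],[0,0,0],15],[[-0.3,0.2,1.6],[0,0,0],15],[[-0.3,0.2,2],[0,0,0],15],[[-0.3,0.2,2],[0,0,0],15]]' >/dev/null; python3 s.py; python3 -m crank '[[[0,0,1],[0,0,0],15],[[0,0,2],[0,0,0],15],[[0,0,2],[0,0,0],15]]'  >/dev/null; python3 s.py
```

```text
pos [ 625.87 -234.32  126.13] Ftool [-0.68 -0.5   5.32] Ttool [ 0.006 -0.062 -0.024] yaw -0.2298 tilt [-0.0002  0.    ] 10.175
pos [ 625.88 -234.28  124.07] Ftool [-0.27 -0.34  4.41] Ttool [ 0.018 -0.057  0.015] yaw -0.2298 tilt [-0.0002  0.0001] 10.55
```

```bash
for i in 1; do python3 -m crank '[[[0,0,1],[0,0,0],15],[[0,0,2],[0,0,0],15],[[0,0,2],[0,0,0],15]]' >/dev/null; python3 s.py; python3 -m crank '[[[0,0,1],[0,0,0],15],[[0,0,2],[0,0,0],15],[[0,0,2],[0,0,0],15]]'  >/dev/null; python3 s.py; python3 -m crank '[[[0,0,1],[0,0,0],15],[[0,0,2],[0,0,0],15],[[0,0,2],[0,0,0],15]]'  >/dev/null; python3 s.py; done
```

```text
pos [ 625.95 -234.3   122.12] Ftool [ 0.12 -0.56  5.17] Ttool [ 0.01 -0.02 -0.02] yaw -0.2298 tilt [-0.  0.] 10.925
pos [ 626.22 -234.41  120.34] Ftool [-0.97  0.14  4.35] Ttool [-0.024 -0.253 -0.029] yaw -0.2298 tilt [ 0.0007 -0.0003] 11.3
pos [ 626.4  -234.53  119.11] Ftool [-0.64  0.47 -2.7 ] Ttool [-0.101 -0.013 -0.012] yaw -0.2298 tilt [ 0.0012 -0.0007] 11.675
```

```bash
for i in 1; do python3 -m crank '[[[0,0,1],[0,0,0],15],[[0,0,2],[0,0,0],15],[[0,0,2],[0,0,0],15]]' 58 >/dev/null; python3 s.py; python3 -m crank '[[[0,0,1],[0,0,0],15],[[0,0,2],[0,0,0],15],[[0,0,2],[0,0,0],15]]'  >/dev/null; python3 s.py; python3 -m crank '[[[0,0,1],[0,0,0],15],[[0,0,2],[0,0,0],15],[[0,0,2],[0,0,0],15]]'  >/dev/null; python3 s.py; done
```

```text
pos [ 626.42 -234.51  116.93] Ftool [-0.45  0.72 -4.82] Ttool [-0.126 -0.055 -0.038] yaw -0.2297 tilt [ 0.0012 -0.0007] 12.05
pos [ 626.38 -234.5   114.83] Ftool [-0.4   0.65 -4.39] Ttool [-0.148 -0.116  0.051] yaw -0.2297 tilt [ 0.0011 -0.0006] 12.425
pos [ 626.27 -234.46  112.42] Ftool [-0.75  0.45 -5.33] Ttool [ 0.002 -0.283 -0.073] yaw -0.2298 tilt [ 0.0009 -0.0005] 12.8
```

```bash
for i in 1; do python3 -m crank '[[[0,0,1],[0,0,0],15],[[0,0,2],[0,0,0],15],[[0,0,3],[0,0,0],15],[[0,0,3],[0,0,0],15]]' >/dev/null; python3 s.py; python3 -m crank '[[[0,0,1],[0,0,0],15],[[0,0,2],[0,0,0],15],[[0,0,3],[0,0,0],15],[[0,0,3],[0,0,0],15]]'  >/dev/null; python3 s.py; python3 -m crank '[[[0,0,0.8],[0,0,0],15],[[0,0,1.5],[0,0,0],15],[[0,0,1.5],[0,0,0],15]]'  >/dev/null; python3 s.py; done
```

```text
pos [ 626.09 -234.38  108.84] Ftool [-3.9  -0.13 -0.42] Ttool [ 0.058 -0.793 -0.038] yaw -0.2299 tilt [ 0.0004 -0.0002] 13.3
pos [ 626.03 -234.35  105.89] Ftool [-4.39 -0.77  0.99] Ttool [ 0.046 -1.042 -0.022] yaw -0.2298 tilt [ 0.0003 -0.0002] 13.8
pos [ 626.08 -234.36  104.69] Ftool [-5.1  -0.36 -1.05] Ttool [ 0.104 -0.988 -0.022] yaw -0.2298 tilt [ 0.0004 -0.0002] 14.175
```

```bash
for i in 1; do python3 -m crank '[[[-0.2,0,0.5],[0,0,0],15],[[-0.2,0,0.7],[0,0,0],15],[[-0.2,0,0.7],[0,0,0],15]]' >/dev/null; python3 s.py; python3 -m crank '[[[0,0,0.5],[0,0,0],15],[[0,0,0.5],[0,0,0],15]]'  >/dev/null; python3 s.py;python3 -m crank '[[[0,0,0.5],[0,0,0],15],[[0,0,0.5],[0,0,0],15]]'  >/dev/null; python3 s.py; done
```

```text
pos [ 626.21 -234.41  104.2 ] Ftool [-3.99 -0.12 -2.43] Ttool [ 0.074 -0.807 -0.006] yaw -0.2298 tilt [ 0.0002 -0.0002] 14.55
pos [ 626.2  -234.36  103.43] Ftool [-4.68 -0.41 -2.89] Ttool [ 0.106 -0.864 -0.012] yaw -0.2298 tilt [ 0.0001 -0.0001] 14.8
pos [ 626.24 -234.39  103.41] Ftool [-3.64  0.2  -5.55] Ttool [ 0.029 -0.675 -0.017] yaw -0.2298 tilt [ 0.0002 -0.0001] 15.05
```

```bash
python3 -m crank '[[[0,0,0.4],[0,0,0],15],[[0,0,0.4],[0,0,0],15]]' >/dev/null; python3 s.py; python3 -m crank '[[[0,0,0.4],[0,0,0],15],[[0,0,0.4],[0,0,0],15]]'  >/dev/null; python3 s.py
```

```text
pos [ 626.29 -234.39  103.39] Ftool [-3.31 -0.2  -7.81] Ttool [ 0.015 -0.484 -0.032] yaw -0.2297 tilt [ 0.0002 -0.0002] 15.3
pos [ 626.28 -234.41  103.37] Ftool [-1.2   0.18 -9.17] Ttool [-0.083 -0.311 -0.03 ] yaw -0.2297 tilt [ 0.0002 -0.0003] 15.55
```

```bash
python3 -m crank '[[[0,0,0.5],[0,0,0],15],[[0,0,0.5],[0,0,0],15]]' >/dev/null; python3 s.py; python3 -m crank '[[[0,0,0.5],[0,0,0],15],[[0,0,0.5],[0,0,0],15],[[0,0,0.5],[0,0,0],15],[[0,0,0.5],[0,0,0],15]]'  >/dev/null; python3 s.py
```

```text
pos [ 626.31 -234.41  103.34] Ftool [  0.13   0.97 -12.58] Ttool [-0.03  -0.04  -0.036] yaw -0.2296 tilt [ 0.0002 -0.0004] 15.8
pos [ 626.35 -234.43  103.31] Ftool [  1.9    1.71 -14.82] Ttool [-0.188  0.162  0.006] yaw -0.2296 tilt [ 0.0003 -0.0004] 16.3
```

Bedded: the push rose about 12 N with no travel. Now I'll ease off, release and retreat.

```bash
python3 -m crank '[[[0,0,-1.2],[0,0,0],15],[[0,0,-1.2],[0,0,0],15],[[0,0,-1.2],[0,0,0],30],[[0,0,-1.2],[0,0,0],50],[[0,0,-1.2],[0,0,0],50],[[0,0,-1.2],[0,0,0],50],[[0,0,-1.2],[0,0,0],50],[[0,0,-20],[0,0,0],50],[[0,0,-50],[0,0,0],50],[[0,0,-100],[0,0,0],50],[[0,0,-150],[0,0,0],50],[[0,0,-150],[0,0,0],50],[[0,0,-150],[0,0,0],50],[[0,0,-150],[0,0,0],50]]'; python3 s.py
python3 - <<'E'
from ov import *
i=crop("side",310,190,110,90,7);b=i[:,:].copy()
draw(b,AN,(.6259,-.2340,.065,-.228),"side",[310,190],7,(0,0,255))
cv2.imwrite("pics/g.png",b[:, :])
E
```

```text
clock: 18.05
eef_pos: [0.6254, -0.2339, 0.2497]
orientation: [-0.001, 0.115, 0.993, 0.001]
ft_force: [-0.2, -0.5, 0.2]
finger_gap: 0.0498
finger_force: 0.0
pos [ 625.4  -233.9   249.68] Ftool [ 0.1  -0.52 -0.24] Ttool [-0.055 -0.049 -0.002] yaw -0.2298 tilt [-0.0024  0.0014] 18.05
```

View pics/g.png

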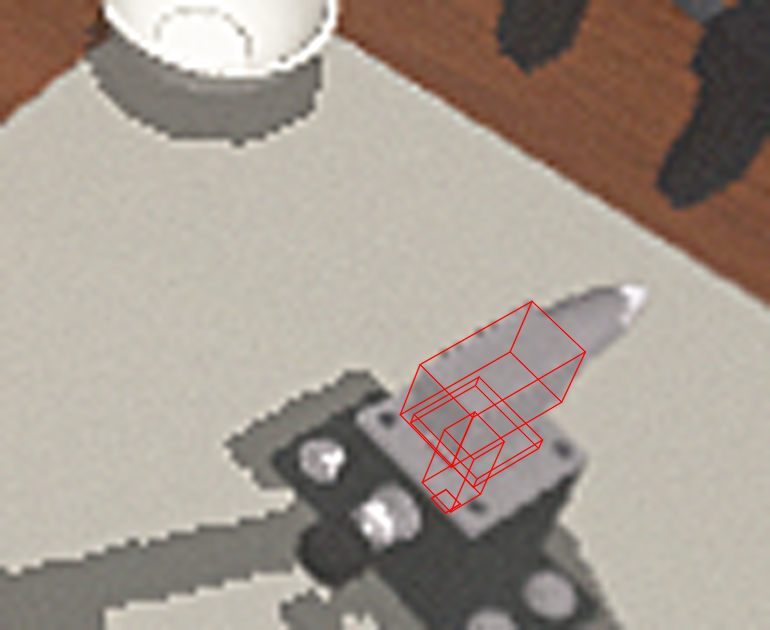

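The anvil is seated. Its body lies on the seated-pose overlay at (400..585,300..490), with the horn tip at (640,292) pointing away from the knob at (335,550). The gripper is clear above.

```bash
python3 -c "
from plant import ticket
print(ticket.hand_in())"
```

```text
the job is handed in; nothing more can be done
None
```

The anvil is seated in the stake holder, horn away from the knob and collar bedded with about 12 N of extra push; it is released, the arm is clear, and the job is handed in, though the hand-in returned no verdict.

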